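# Lock the rotary welding table with its pin

## Robot

A 6-joint arm with a two-finger parallel gripper is mounted at the origin on the work surface. World frame = base frame: x ahead of the robot, y to its left, z up, the work surface at z = 0. Lengths are in mm, angles in rad, forces in N, time in s.
With the tool pointing down it reaches from about 300 to 775 mm from the base axis. Payload 14.6 kg.
Tool frame: the origin (TCP) lies on the centre line of the jaws, within the pads' length; the fingertips stand 19 mm ahead of it and the grasp point (between the pads) is the TCP (bot.tip_reach is the distance from the TCP to the fingertips, in mm); z points along the fingers, y is the line along which they close (so a half turn about z gives the same grasp; the last joint's range is limited). The gripper opens to 85 mm and grips with 20 to 120 N. Pads are 22 mm wide; open, the fingers measure 114 mm over their backs; the gripper's body (76 mm by 85 mm) begins 54 mm behind the grasp point. The pads swing forward as they close: fully open they stand 13 mm farther back than shut.
Start: joints at [1.243, 0.3, 1.521, -0, 1.321, -0.067], TCP at [141.817, 531.392, 212.081] pointing down, gripper open.
Joint ranges: [-3.03, 3.03], [-0.79, 2.21], [0.23, 2.52], [-1.04, 4.18], [0, 3.07], [-2.55, 2.55]. Speed limits (rad/s): [2.22, 2.22, 2.57, 3.14, 3.14, 3.14].

## Interface

Orientations are given as a unit quaternion [w, x, y, z].
In Python, from rig import bot gives the robot as it stands. Calls block until the motion is done:
- bot.move_to(position, orientation): joint-space move of the TCP to a pose.
- bot.servo_line(position, attitude=None, speed=150, until_force=None): straight line of the TCP; attitude=None keeps the orientation; speed is the mean speed in mm/s. With until_force (N) it stops when the force on the tool has changed by that much, and returns True; else False.
- bot.move_joints(angles): joint-space move.
- bot.move_gripper(opening, grip_force=None): finger opening in mm; grip_force is the grip in N (None keeps the last); returns when the fingers have stopped.
- bot.dwell(seconds).
- bot.ik(position, orientation): joint angles nearest the present ones, or None.
- bot.read_state(): the state.
- bot.read_camera(name): name is "scene" or "top" or "wrist"; returns a dict with "image" (480x640x3 uint8, blue, green, red), "depth" (480x640 float32, mm along the optical axis (not along the pixel's ray), 0 where there is no reading), "fovy" (degrees; the focal length in pixels is half the picture's height over the tangent of half this angle, whatever the lens; pixels are square), "cx", "cy" (the principal point, pixels), "eye" and "attitude" of the camera in the world; the wrist camera has in their place "mount" (4x4, takes a point from camera to tool coordinates, whose origin is the TCP and whose axes are the flange's). Camera axes: x right, y down, z forward; pixel columns grow to the right and rows downward; lengths in mm; the calibration is good to about 2 mm. A picture is of the moment at which its call begins: read the wrist's pose just before it.
A pose or a line that the arm cannot do raises bot.MotionError and nothing moves.
- bot.finish_job(): hands the job in; it is judged then, once.
The state is a dict: "clock": time; "joint_positions": joint angles; "qvel": joint speeds; "effort": joint torques, N m; "ee_pos": TCP position; "tool_rot": TCP orientation; "ft_force": force on the tool from outside, world axes, zero at the start; "moment": the same for the moment, N m; "grip_width": finger opening in mm; "grip_force": force on a finger pad.
Only numpy, scipy, OpenCV 4.12 (cv2) and the standard library are available. Lean on these libraries where they do the work, as an engineer would, in place of code of your own. Each camera call takes 0.05 s, during which the arm holds its last target. There are 200 camera calls.

## Task

A leaf blank is clamped on the rotary welding table, and the table has to be locked before it is tacked. Take the red-handled locking pin out of the wooden rack and push it down through the hole in the turning plate and on through the matching hole in the fixed plate hidden beneath, swinging the turning plate until the two holes line up, so that the pin's collar sits fully home on the plate; then let go. Leave the blue stub pin in the rack, and leave the wrench and the jar alone.

Things in the scene. Friction and masses are not known exactly. Their poses are not given: they have to be found in the camera images.
- base: Fixed green square steel box, 250 mm wide and 46 mm high, bolted to the bench; the base of the rotary table. Origin at the centre of its underside, on the vertical pivot axis of the turning plate; z up; -x points from the pivot to its front side, the side where the locking holes are. Hollow inside, so the pin can go down until its collar stops it.
- plate (a joint): Angle of the turning plate on the base, rad, positive anticlockwise seen from above, between stops at -0.35 and 0.35; 0 when its hole lies straight along the base's -x axis. It turns stiffly (0.12 N m of friction, about 1.5 N at the hole) and stays where it is left.
- plate_pivot (a point): Centre of the turning plate's top surface, on the pivot axis, 60 mm above the bench. The plate is steel, 260 mm square, 12 mm thick; x, y along its sides, hole towards -x. A short pivot stud stands here, and a clamped brown leaf blank, up to 45 mm above the plate, on the half away from the hole (about 75 mm beyond the pivot).
- plate_hole (a point): Centre of the mouth, on the plate's top surface (60 mm above the bench), of the 14 mm round locking hole that goes right through the turning plate, 85 mm from the pivot axis.
- lock_middle (a point): Hidden under the turning plate: a fixed 15 mm thick locking plate with its top 45 mm above the bench and one 14 mm through hole, 85 mm from the pivot. This point is NOT the hole but the middle of the arc it can lie on (-0.3 to 0.3 rad on the scale of joint plate). A pin pressed lightly through the turning plate slides on it, carries that plate round and drops where the holes meet.
- pin_knob (a point): Red locking pin, about 120 g, loose, upright in a hole of the rack, collar on the rack's top. This point: centre of the red round handle, 22 mm in diameter, 42 mm long, axis z (up). Below it a collar 26 mm in diameter, 5 mm thick, then a steel shaft 12 mm in diameter and 45 mm long, its last 7 mm tapering to a 5 mm tip. Collar's underside 26 mm, tip 71 mm below this point.
- pin_collar (a point): Centre of the underside of the red pin's collar, on the pin's axis, 45 mm above its tip.
- rack: Fixed wooden block, 50 x 150 x 60 mm (x, y, z), origin at the centre of its underside, with two 14 mm vertical through holes at y = -45 and +45 mm; one holds the red pin, the other the blue stub.
- stub_knob (a point): Blue-handled stub pin, a bystander, loose in the other hole of the rack; the same handle and collar, but its shaft is only 20 mm long, too short to lock the table. This point is the centre of its handle (22 mm in diameter, 42 mm long).
- wrench: Loose steel wrench lying on the bench, a bystander.
- jar: Loose amber jar with a dark cap, 64 mm in diameter, 90 mm high, a bystander. Origin at the centre of its underside.
Not all that is in view belongs to the job. Leave any black or turquoise look-alike of the part that bears pin_knob alone.

How it is judged:
By the outcome, as a careful person would: the job done as asked, in the order asked, and still so for the second after the job is handed in, with the robot touching nothing.
It also fails if it takes over 64 s, if anything falls off the work surface, if the arm or the gripper's body presses on something with over 40 N, if the wrist force passes 120 N, or if a joint passes its speed limit or range.

## Working session

There is one attempt and no reset: what is moved stays moved. The work goes in short steps, each a Python script; the robot and the scene stay as the last script left them, time stands still between calls to the robot, and variables do not carry over. Pictures are saved under pics/ and viewed, at most 11 in all, crops included, and the job is handed in when it is done.

```bash
mkdir -p pics; cat > h.py <<'E'
import numpy as np, cv2
from scipy.spatial.transform import Rotation as R
from rig import bot
def rot(q): return R.from_quat([q[1],q[2],q[3],q[0]]).as_matrix()
def cam(name):
    s=bot.read_state(); c=bot.read_camera(name)
    if name=="wrist":
        T=np.eye(4);T[:3,:3]=rot(s["tool_rot"]);T[:3,3]=s["ee_pos"];T=T@np.array(c["mount"])
        c["Rm"],c["o"]=T[:3,:3],T[:3,3]
    else:
        a=np.array(c["attitude"]); c["Rm"]=a if a.shape==(3,3) else rot(a); c["o"]=np.array(c["eye"])
    c["f"]=240/np.tan(np.radians(c["fovy"])/2)
    return c
def ray(c,u,v): return c["Rm"]@np.array([(u-c["cx"])/c["f"],(v-c["cy"])/c["f"],1])
def onz(c,u,v,z):
    d=ray(c,u,v); return c["o"]+d*(z-c["o"][2])/d[2]
def pt(c,u,v): return c["o"]+ray(c,u,v)*c["depth"][int(v),int(u)]
def proj(c,p):
    q=c["Rm"].T@(np.array(p)-c["o"]); return q[0]/q[2]*c["f"]+c["cx"],q[1]/q[2]*c["f"]+c["cy"]
def blobs(c,lo,hi,amin=30):
    h=cv2.cvtColor(c["image"],cv2.COLOR_BGR2HSV); m=cv2.inRange(h,np.array(lo),np.array(hi))
    n,l,st,ce=cv2.connectedComponentsWithStats(m)
    return [(ce[i],st[i]) for i in range(1,n) if st[i][4]>=amin],l
E
python3 - <<'E'
from h import *
for n in("top","scene"):
    c=cam(n); cv2.imwrite(f"pics/{n}.png",c["image"]); print(n,c["o"],c["Rm"].round(3).tolist(),c["f"],c["cx"],c["cy"])
s=bot.read_state();print(s)
E
```

```text
top [ 314.90089008   25.91542386 1245.60113777] [[0.006, -0.986, 0.168], [-1.0, -0.005, 0.007], [-0.006, -0.168, -0.986]] 471.09988972415357 316.62165455321957 235.37123016349608
scene [ 925.57873226 -617.58541378  628.92227533] [[0.855, 0.306, -0.42], [0.519, -0.495, 0.697], [0.005, -0.813, -0.582]] 459.328245512761 324.1510526145876 235.5415396342703
{'clock': 0.1, 'joint_positions': array([ 1.24346207e+00,  3.00404353e-01,  1.52153320e+00, -2.96096062e-05,
        1.32069140e+00, -6.66133634e-02]), 'qvel': array([ 6.33729124e-04, -7.12294157e-05, -1.97343555e-03,  1.93607617e-03,
       -1.00753186e-03,  5.14459122e-04]), 'effort': array([ 1.25851515e-03, -5.44386327e+01, -3.62368619e+01, -1.60972145e-04,
        3.12799639e-03,  3.30663386e-05]), 'ee_pos': array([141.71953359, 531.18643153, 211.5781898 ]), 'tool_rot': array([-8.73391518e-05,  1.29987883e-01,  9.91515447e-01, -5.10941573e-04]), 'ft_force': array([-0.39890113, -0.22081763,  0.46209619]), 'moment': array([-0.04499414, -0.04879286, -0.00816697]), 'grip_force': 0.0, 'grip_width': 85.4785848920239}
```

View pics/top.png

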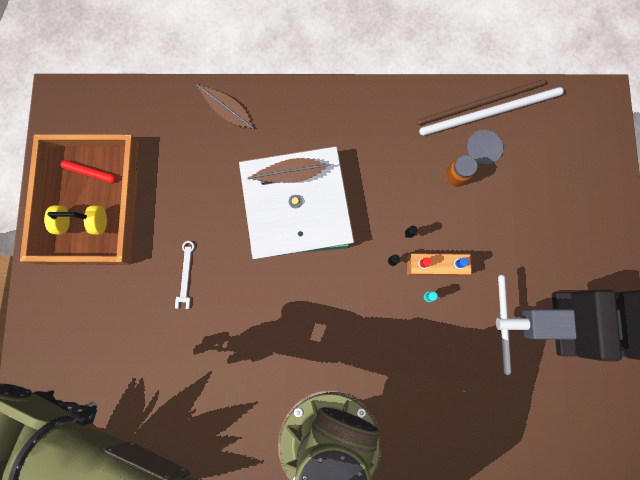

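View pics/scene.png

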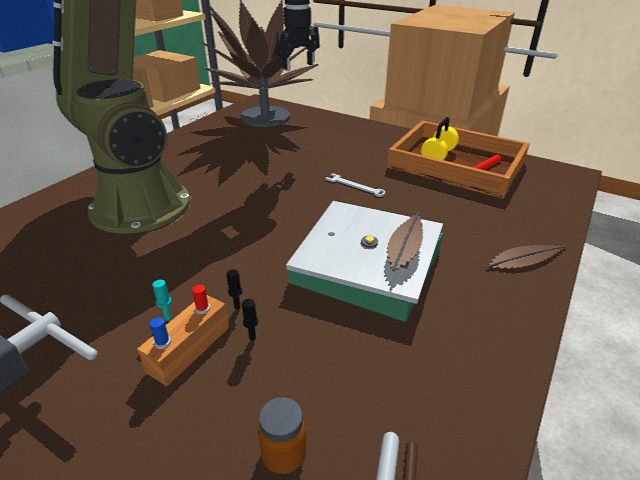

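The top view shows the red knob at (426,262), the blue stub at (462,263), black look-alikes at (394,260) and (411,231), turquoise at (430,296), the plate hole at (300,233) and the pivot at (295,201). The scene view shows the same layout, with the green base visible under the plate's near edges.

```bash
python3 - <<'E'
from h import *
c=cam("top"); s=cam("scene")
P=lambda n,v:print(n,np.round(v,1))
for n,u,v,z in[("red",426,262,107),("blue",462,263,107),("hole",300,233,60),("pivot",295,201,66)]: P(n,onz(c,u,v,z)); P(" depth",pt(c,u,v))
for n,u,v in[("blk1",394,260),("blk2",411,231),("turq",430,296),("grey",505,325),("grey2",505,300)]: P(n,pt(c,u,v))
for n,u,v in[("s red",200,289),("s turq",160,285),("s blk2",249,303),("s blk1",233,273),("s hole",332,234)]: P(n,pt(s,u,v))
# green base edges in scene & top
for nm,k in(("top",c),("scene",s)):
    b,l=blobs(k,(60,90,20),(90,255,255),60)
    for ce,st in b: P(nm+" green",np.r_[ce,st])
# plate outline: white blob in top
b,l=blobs(c,(0,0,150),(180,60,255),2000)
for i in range(1,l.max()+1):
    m=(l==i).astype(np.uint8)
    if m[220,270]:
        cn=max(cv2.findContours(m,0,2)[0],key=cv2.contourArea)
        box=cv2.boxPoints(cv2.minAreaRect(cn)); q=[onz(c,*p,60) for p in box]
        for x in q:P("corner",x)
        e=q[1]-q[0];print(np.degrees(np.arctan2(e[1],e[0])),cn.shape)
E
```

```text
red [ 444.6 -232.1  107. ]
 depth [ 444.6 -232.1  107.1]
blue [ 442.6 -319.1  107. ]
 depth [ 442.9 -319.8  104.8]
hole [522.7  76.4  60. ]
 depth [525.8  77.1  42.6]
pivot [605.2  90.   66. ]
 depth [603.2  89.5  74. ]
blk1 [ 451.1 -157.4   90. ]
blk2 [ 524.1 -201.5   88.6]
turq [ 363.5 -243.    89.7]
grey [ 295.6 -412.5  111. ]
grey2 [ 354.3 -417.4  107.8]
s red [ 452.5 -233.9  107.4]
s turq [ 371.9 -251.3   92. ]
s blk2 [ 533.8 -207.1   94.3]
s blk1 [ 459.4 -160.5   92.6]
s hole [522.3  84.9  53.8]
top green [430.4 296.4 423.  292.   15.   10.  104. ]
scene green [190.3   5.  182.    0.   18.   12.  174. ]
scene green [ 187.5   44.5  162.    21.    48.    64.  1386. ]
scene green [144.4  43.7 133.   32.   25.   25.  441. ]
scene green [435.2 251.6 427.  233.   15.   42.  102. ]
scene green [ 354.   295.5  289.   270.   125.    52.  2017. ]
scene green [162.  296.6 152.  279.   20.   42.  431. ]
corner [712.4 245.8  60. ]
corner [758.6 -20.1  60. ]
corner [498.8 -59.9  60. ]
corner [455.4 196.8  60. ]
-80.1390992587912 (129, 1, 2)
```

```bash
python3 - <<'E'
from h import *
s=cam("scene"); im=s["image"][180:400,130:460]; cv2.imwrite("pics/sc.png",cv2.resize(im,None,fx=2.4,fy=2.4,interpolation=cv2.INTER_CUBIC))
E
```

```text
(no output)
```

View pics/sc.png

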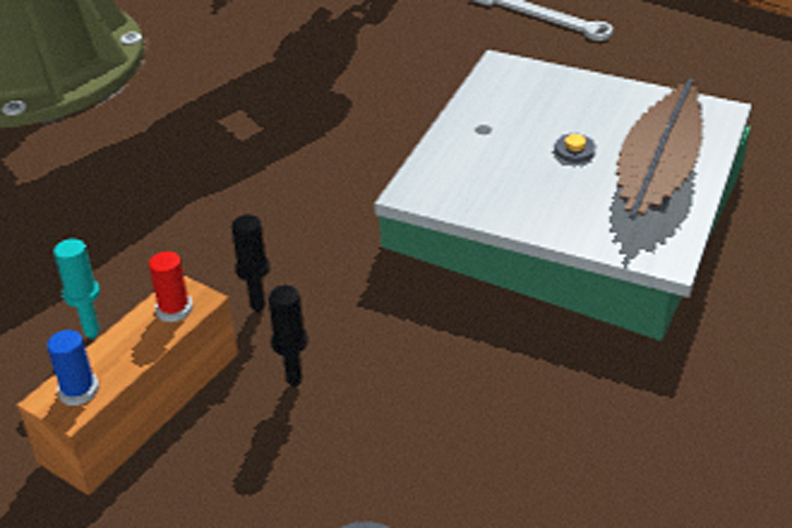

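```bash
python3 - <<'E'
from h import *
s=cam("scene")
A=onz(s,130+383/2.4,180+250/2.4,0);B=onz(s,130+662/2.4,180+338/2.4,0);print("base edge",A,B,"yaw",np.arctan2(*(B-A)[[1,0]]),np.linalg.norm(B-A))
A=onz(s,130+377/2.4,180+206/2.4,60);B=onz(s,130+688/2.4,180+290/2.4,60);print("plate edge yaw",np.arctan2(*(B-A)[[1,0]]),np.linalg.norm(B-A))
for q in([0,.70710678,.70710678,0],[0,.70710678,-.70710678,0]):
    for p in([444,-232,220],[444,-232,90],[522,77,200],[522,77,90]): 
        j=bot.ik(p,q); print(q[2],None if j is None else np.round(j,2))
bot.move_to([395,-232,240],[0,.70710678,.70710678,0]) if bot.ik([395,-232,240],[0,.70710678,.70710678,0]) is not None else print("x")
bot.move_gripper(45)
c=cam("wrist");cv2.imwrite("pics/w1.png",c["image"]);print(c["o"],c["Rm"].round(2).tolist(),bot.read_state()["clock"],bot.read_state()["ee_pos"])
for b,st in blobs(c,(0,170,60),(6,255,255),100)[0]+blobs(c,(172,170,60),(180,255,255),100)[0]: print("red",b,st,onz(c,*b,107))
E
```

```text
base edge [500.64132797 -48.02381805   0.        ] [744.40715974 -18.59249082   0.        ] yaw 0.12015447850535382 245.53611497812707
plate edge yaw 0.15891532289281168 255.6474645639021
0.70710678 [-0.55  0.18  1.65 -0.    1.31 -0.55]
0.70710678 [-0.55  0.33  1.79 -0.    1.02 -0.55]
0.70710678 [ 0.08  0.26  1.6  -0.    1.28  0.08]
0.70710678 [ 0.08  0.39  1.71 -0.    1.04  0.08]
-0.70710678 None
-0.70710678 None
-0.70710678 None
-0.70710678 None
[ 395.2357256  -148.87836229  401.92509338] [[1.0, 0.0, 0.0], [0.0, -0.95, -0.32], [0.0, 0.32, -0.95]] 3.6583 [ 395.01272041 -231.99895672  239.99317814]
red [368.8442623  204.66393443] [365 195  10  26 122] [ 436.59530676 -226.68467448  107.        ]
```

View pics/w1.png

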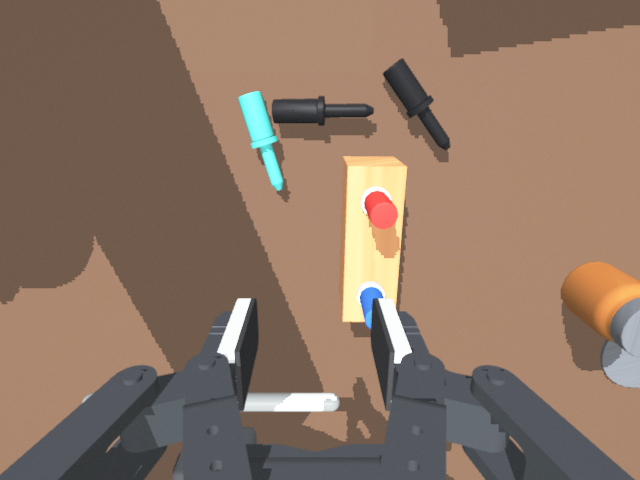

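The wrist view shows the red top at about (383,216) in the rack and blue at about (372,300). The black and turquoise look-alikes at (300,110), (408,85) and (258,120) now look like they are lying down; I'll check that before descending.

```bash
python3 - <<'E'
from h import *
c=cam("wrist"); print("red top",onz(c,383,216,107), pt(c,383,216), "collar",onz(c,377,202,65))
for n,u,v in[("b1",285,110),("b1t",350,110),("b2",402,82),("b2t",440,138),("t",255,110),("tt",275,180)]: print(n,pt(c,u,v).round(0))
s=cam("scene"); cv2.imwrite("pics/s2.png",s["image"])
E
```

```text
red top [ 447.75307796 -235.5925064   107.        ] [ 447.70073754 -235.50610154  107.29389166] collar [ 449.37420427 -235.41330486   65.        ]
b1 [ 369. -161.   22.]
b1t [ 428. -161.   19.]
b2 [ 473. -138.   22.]
b2t [ 512. -186.   21.]
t [ 342. -161.   21.]
tt [ 358. -225.   21.]
```

View pics/s2.png

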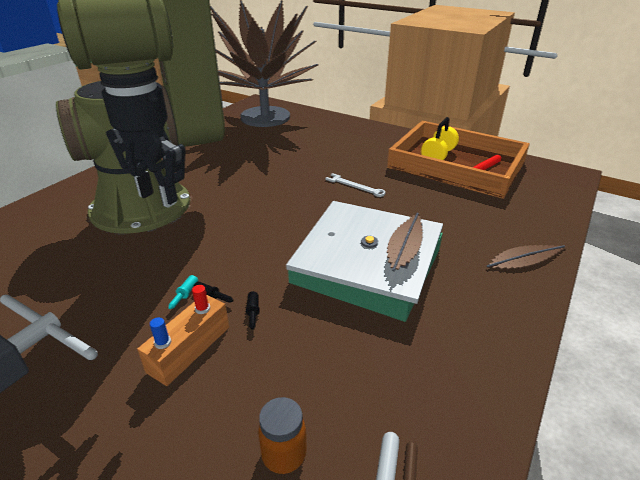

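The look-alikes have toppled by themselves and lie flat at z≈22, beside the rack and clear of the approach. Next I grasp the pin.

```bash
python3 - <<'E'
from h import *
q=[0,.70710678,.70710678,0]
bot.move_to([448,-235.3,150],q); bot.servo_line([448,-235.3,88],speed=80,until_force=8)
print(bot.read_state()["ee_pos"])
bot.move_gripper(15,80); s=bot.read_state(); print(s["grip_width"],s["grip_force"],s["ft_force"])
print(bot.servo_line([448,-235.3,165],speed=80)); s=bot.read_state(); print(s["ee_pos"],s["grip_width"],s["ft_force"])
bot.move_to([478,-10,200],q)
c=cam("wrist"); cv2.imwrite("pics/w2.png",c["image"]); s=bot.read_state();print(s["ee_pos"],s["clock"],s["ft_force"],s["grip_width"])
print("proj hole guess",proj(c,[522,77,60]),"tip guess",proj(c,s["ee_pos"]-[0,0,73]))
E
```

```text
[ 448.26069594 -235.47374365   88.50298143]
15.257162743913334 0.5801319144666195 [ 0.15266761 -0.95401728  2.05369096]
False
[ 447.77502179 -235.1718721   164.45009938] 14.8799338264578 [ 0.50019266  0.25161486 -0.13411345]
[477.96674356 -11.10875428 199.61683021] 7.6667 [-0.50941665  0.33058284 -0.94161187] 15.300173059681804
proj hole guess (np.float64(376.3928643587658), np.float64(88.52908157800371)) tip guess (np.float64(313.66331828249736), np.float64(238.27502904346224))
```

View pics/w2.png

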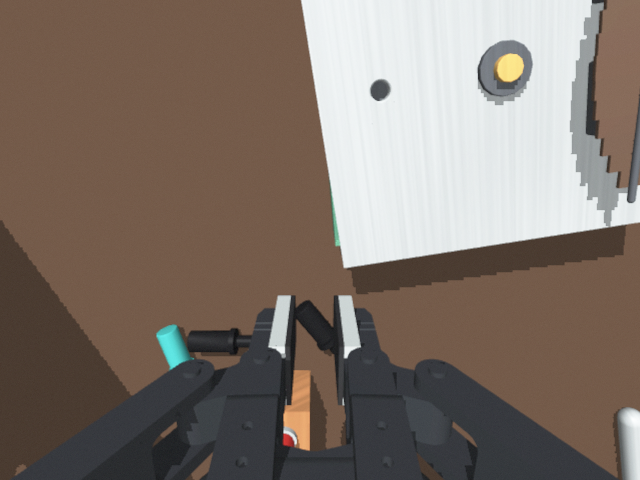

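The pin is not in the jaws: the gap between the pads is empty and red is still seen at about (288,438) in the rack. I'll check where the pads really are relative to the TCP, and where the pin stands now.

```bash
python3 - <<'E'
from h import *
c=cam("wrist"); s=bot.read_state(); e=s["ee_pos"]; print(e,s["tool_rot"].round(4))
for dz in(0,-19):print(dz,[np.round(proj(c,e+[dx,dy,dz])) for dx,dy in((-8,11),(8,11),(0,0),(0,-11))])
print("pad depth pts",[ (pt(c,u,v)-e).round(1) for u,v in((284,300),(284,340),(346,300),(346,340),(290,385),(342,385))])
print("mount",np.round(c["mount"],2).tolist())
h=cam("top"); 
for b,st in blobs(h,(0,170,60),(6,255,255),20)[0]+blobs(h,(174,170,60),(180,255,255),20)[0]: print("red",b,st[:5],onz(h,*b,107).round(1),pt(h,*b).round(1))
sc=cam("scene"); cv2.imwrite("pics/s3.png",np.hstack([cv2.resize(sc["image"][220:400,100:300],(400,360)),cv2.resize(h["image"][200:380,340:540],(400,360))]))
E
```

```text
[477.98066414 -11.20914439 199.63089282] [-2.000e-04  7.077e-01  7.065e-01 -3.000e-04]
0 [array([295., 270.]), array([332., 270.]), array([313., 293.]), array([314., 314.])]
-19 [array([297., 254.]), array([330., 254.]), array([314., 275.]), array([314., 295.])]
pad depth pts [array([-11. ,  10.7,  26.8]), array([-9.1, 11.3, 54. ]), array([12.2, 11.2, 27.8]), array([10.3, 10.4, 52.6]), array([-7.4, -4. , 55.9]), array([ 9.1, -3.2, 56.9])]
mount [[0.0, -0.95, -0.32, 83.11], [1.0, 0.0, 0.0, 0.22], [-0.0, -0.32, 0.95, -161.92], [0.0, 0.0, 0.0, 1.0]]
red [ 88.2183908 171.151341 ] [ 60 160  57  24 522] [669.9 609.5 107. ] [695.1 650.9  26.1]
red [425.59036145 261.91566265] [420 257  12  10  83] [ 444.8 -231.1  107. ] [ 444.9 -231.3  106.4]
```

View pics/s3.png

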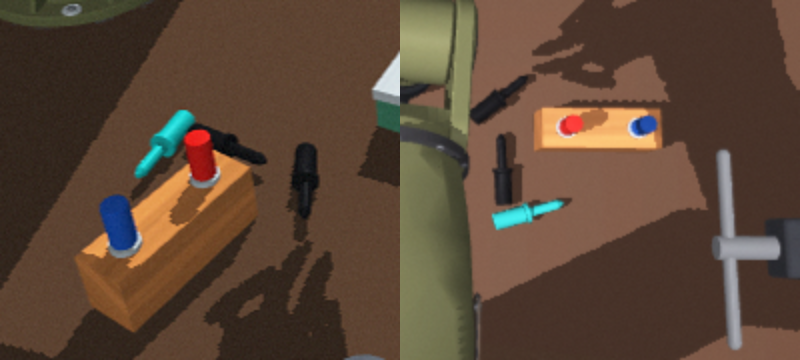

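Depth on the pads shows the fingertips about 27 mm *behind* the reported TCP, not 19 mm ahead. The jaws therefore closed above the handle, and the pin is untouched and upright in the rack. I'll shift by 46 mm and retry with a force guard.

```bash
python3 - <<'E'
from h import *
print("tip_reach",bot.tip_reach)
q=[0,.70710678,.70710678,0]
bot.move_to([448,-235.3,130],q); bot.move_gripper(45)
c=cam("wrist"); b=blobs(c,(0,170,60),(6,255,255),100); print([(x[0],x[1]) for x in b[0]])
print(bot.servo_line([448,-235.3,44],speed=80,until_force=8), bot.read_state()["ee_pos"])
bot.move_gripper(15,80); s=bot.read_state(); print(s["grip_width"],s["grip_force"],s["ft_force"])
if s["grip_width"]>19:
    print(bot.servo_line([448,-235.3,120],speed=80)); s=bot.read_state(); print(s["ee_pos"],s["grip_width"],s["ft_force"])
    bot.move_to([478,-10,170],q)
    c=cam("wrist"); s=bot.read_state();e=s["ee_pos"];print(e,s["clock"],s["ft_force"],s["grip_width"])
    c0=c["image"].copy()
    for u,v in(proj(c,[522,77,60]),proj(c,e+[0,0,46])): cv2.circle(c0,(int(u),int(v)),3,(255,0,255),1)
cv2.imwrite("pics/w3.png",c0 if s["grip_width"]>19 else cam("wrist")["image"])
E
```

```text
tip_reach 19.0
[(array([314.0746089 , 243.52105897]), array([293, 228,  42,  43, 831], dtype=int32))]
False [ 448.26603985 -235.45266655   44.47580625]
19.931098344061155 127.58560359477997 [-1.4694494   0.92290748  8.11353095]
False
[ 447.75097131 -235.1540658   119.44518487] 20.322582688373547 [-0.23995335  1.09708227 -0.17506562]
[477.92060887 -11.07898552 169.5463701 ] 12.8583 [ 0.98576718  0.2805952  -1.21875971] 20.520022459885713
```

View pics/w3.png

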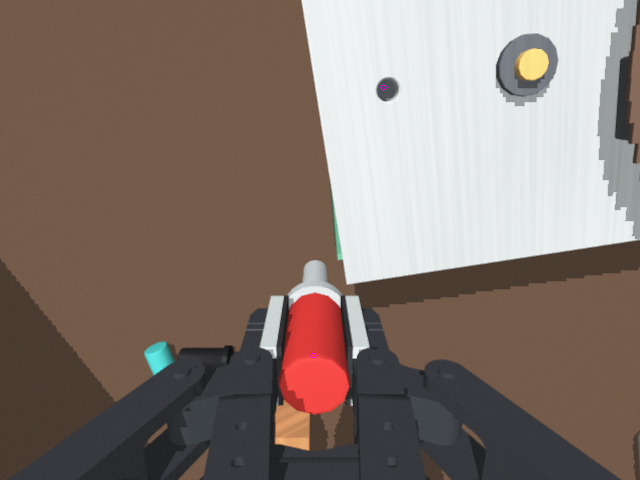

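The pin is gripped: handle at about (315,350), collar at (315,292), shaft end near (315,262). The hole is at (387,89) and the pivot stud at (527,65).

```bash
cat >> h.py <<'E'
def hole(c):
    # dark spot on the white plate near (u,v) guess
    g=cv2.cvtColor(c["image"],cv2.COLOR_BGR2GRAY); u,v=proj(c,[524,77,60]); u,v=int(u),int(v)
    w=g[max(v-25,0):v+25,u-25:u+25]; m=(w<130).astype(np.uint8)
    n,l,st,ce=cv2.connectedComponentsWithStats(m)
    return [(ce[i]+[u-25,max(v-25,0)],st[i][4]) for i in range(1,n) if st[i][4]>30]
E
python3 - <<'E'
from h import *
q=[0,.70710678,.70710678,0]
def rep(tag):
    c=cam("wrist");e=bot.read_state()["ee_pos"]
    print(tag,"e",e.round(1),"hole",[(p.round(1),a,onz(c,*p,60).round(1)) for p,a in hole(c)])
    (b,st)=max(blobs(c,(0,170,60),(6,255,255),300)[0],key=lambda x:x[1][4]); print(" red",b.round(1),st)
    print(" tip proj",np.round(proj(c,e+[0,0,-29.5]),1),"collar",np.round(proj(c,e+[0,0,15.5]),1),"top",np.round(proj(c,e+[0,0,62.5]),1))
    return c
c=rep("a"); print("stud",onz(c,533,64,74), pt(c,533,64))
print("top-centre",(onz(c,314,378,bot.read_state()["ee_pos"][2]+62.5)),"depth",pt(c,314,378))
bot.move_to([524,70,115],q)
c=rep("b"); cv2.imwrite("pics/w4.png",c["image"])
E
```

```text
a e [477.9 -11.2 169.5] hole [(array([386.8,  88.2]), np.int32(372), array([524.2,  76.4,  60. ]))]
 red [314.2 356.2] [ 279  293   71  122 6674]
 tip proj [313.6 266.1] collar [313.4 310. ] top [313.1 388.8]
stud [607.19664508  89.54670331  74.        ] [608.55063162  89.73059033  71.2944827 ]
top-centre [478.21612237  -7.2813543  232.04138633] depth [478.21590944  -7.40598093 231.88520539]
b e [524.   69.1 115. ] hole [(array([314.3, 235. ]), np.int32(360), array([524.2,  77.8,  60. ]))]
 red [314.2 355.9] [ 279  293   71  121 6645]
 tip proj [313.9 267.3] collar [313.7 311.6] top [313.3 391.4]
```

View pics/w4.png

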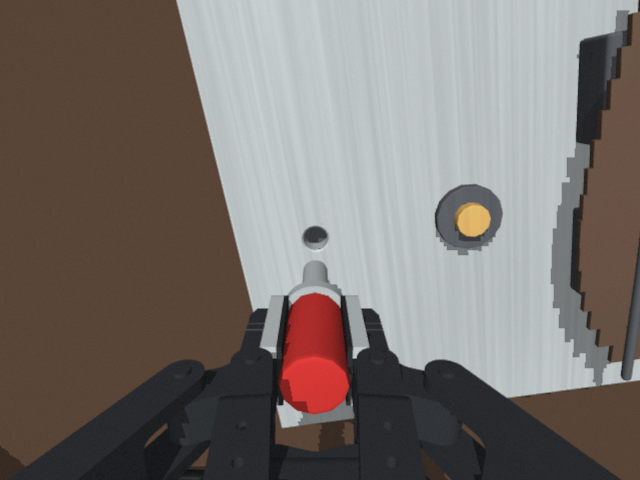

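```bash
python3 - <<'E'
from h import *
c=cam("wrist");e=bot.read_state()["ee_pos"]
for u in(312,315,318):
  print(u,[(v,(pt(c,u,v)-e).round(1).tolist()) for v in(262,264,267,272,278,282,286,290,294,300,320,340,365,378,405,410)])
for v in(266,272,278,300,330,380):
    r=[(u,(pt(c,u,v)-e)) for u in range(270,360)]; r=[(u,p) for u,p in r if (p[2]<5)==(v<284) and p[2]>-40]; 
    print(v,r[0][0],r[0][1].round(1),r[-1][0],r[-1][1].round(1))
g=cv2.cvtColor(c["image"],cv2.COLOR_BGR2GRAY); 
print(g[224:252:2,298:334:2])
E
```

```text
312 [(262, [-0.8, 6.7, -19.8]), (264, [-0.8, 6.4, -18.1]), (267, [-0.8, 6.8, -13.5]), (272, [-0.8, 6.7, -8.0]), (278, [-0.7, 6.7, -1.5]), (282, [-0.6, 13.5, 16.5]), (286, [-0.6, 13.5, 20.1]), (290, [-0.6, 12.2, 20.9]), (294, [-0.6, 12.0, 23.9]), (300, [-0.6, 11.4, 27.6]), (320, [-0.5, 11.6, 42.0]), (340, [-0.5, 11.6, 53.9]), (365, [-0.4, 8.2, 61.6]), (378, [-0.4, 3.7, 61.6]), (405, [-0.4, -5.2, 62.8]), (410, [-0.5, -8.0, 61.9])]
315 [(262, [0.6, 6.6, -20.0]), (264, [0.6, 6.5, -17.7]), (267, [0.6, 6.6, -13.9]), (272, [0.6, 6.2, -9.1]), (278, [0.6, 6.1, -2.8]), (282, [0.5, 13.2, 16.0]), (286, [0.5, 13.0, 19.1]), (290, [0.5, 12.0, 20.7]), (294, [0.5, 11.5, 23.0]), (300, [0.5, 11.7, 28.1]), (320, [0.5, 11.4, 41.6]), (340, [0.5, 12.0, 54.4]), (365, [0.5, 8.1, 61.4]), (378, [0.5, 4.4, 62.6]), (405, [0.5, -6.4, 61.6]), (410, [0.5, -7.7, 62.2])]
318 [(262, [2.1, 6.6, -20.0]), (264, [2.1, 6.6, -17.4]), (267, [2.0, 6.3, -14.6]), (272, [2.0, 6.8, -7.8]), (278, [1.9, 6.3, -2.4]), (282, [1.7, 13.7, 17.0]), (286, [1.7, 13.4, 20.0]), (290, [1.7, 11.8, 20.2]), (294, [1.7, 11.4, 22.8]), (300, [1.6, 1
[... 814 characters left out ...]
 60  59 106 182 198 196]
 [199 190 127  65  60  59  58  56  56  59  60  59  60  59  94 167 199 198]
 [199 187 123  72  60  60  58  58  54  59  58  59  59  61 111 173 196 197]
 [199 189 131  79  74  60  56  56  56  58  93  96  98 132 129 179 194 198]
 [198 195 148  89 102  75  60  58  58  59  82 103 137 141 141 185 193 195]
 [199 196 171 130 118 126 126 134 137 139 148 154 152 141 181 194 192 197]
 [198 198 188 174 132 129 138 145 152 155 155 158 153 174 202 196 193 198]
 [196 199 192 189 186 155 139 147 151 155 160 159 180 205 198 195 192 197]
 [197 199 193 192 191 195 191 179 176 180 202 207 206 192 195 194 193 197]
 [199 199 196 191 191 189 191 206 213 213 213 200 189 191 195 194 194 195]]
```

```bash
python3 - <<'E'
from h import *
bot.servo_line([523.6,76.0,100],speed=60); bot.dwell(.2); print(bot.read_state()["ee_pos"])
r=bot.servo_line([523.6,76.0,70],speed=30,until_force=5); s=bot.read_state(); print(r,s["ee_pos"],s["ft_force"],s["moment"],s["clock"],s["grip_width"])
E
```

```text
[523.73332323  75.95927655 100.24756571]
True [523.53408864  75.99438163  74.5485728 ] [-0.75928062 -0.12759167  6.30336964] [0.03097007 0.24582339 0.01246912] 14.925 20.680984160628935
```

The tip went through the plate hole and rests on the hidden lock plate. Now I sweep the arc and probe as I go.

```bash
cat > sweep.py <<'E'
from h import *
import sys,json
E0=np.array([523.6,76.0]); PE=np.array([606.7,89.0])
def at(d): 
    cs,sn=np.cos(d),np.sin(d); return PE+np.array([[cs,-sn],[sn,cs]])@(E0-PE)
def probe(d,zlat=74.8,zto=71.5):
    hit=bot.servo_line([*at(d),zlat],speed=25,until_force=15)
    r=bot.servo_line([*at(d),zto],speed=25,until_force=5); s=bot.read_state()
    print(round(d,3),"lat" if hit else "",r,s["ee_pos"].round(2),s["ft_force"].round(1),round(s["clock"],1),flush=True)
    return hit,s["ee_pos"][2]
def sweep(ds):
    for d in ds:
        hit,z=probe(d)
        if z<73.4: return d,True
        if hit: return d,False
    return d,False
E
python3 - <<'E'
from sweep import *
print(sweep(np.arange(.03,.30,.03)))
E
```

```text
0.03  True [525.14  73.61  74.19] [-1.5 -0.5 12.3] 15.4
0.06  True [525.53  71.02  74.2 ] [-1.5  0.1 12.6] 15.9
0.09  True [526.18  68.57  74.2 ] [-1.2  0.8 12.3] 16.3
0.12  True [526.69  66.23  74.19] [-1.1  0.6 13.1] 16.8
0.15  True [527.24  63.73  74.11] [-4.3 -0.9 13.9] 17.3
0.18  True [528.27  61.42  74.17] [-1.5  0.1 11.6] 17.8
0.21  True [529.19  58.99  74.16] [-1.7 -0.4 11.7] 18.2
0.24  True [530.05  56.67  74.18] [-1.4 -0.2 11.6] 18.7
0.27  True [531.08  54.31  74.16] [-2.3  0.  12. ] 19.1
0.3  True [531.59  52.2   74.07] [-6.7 -0.3 14.4] 19.6
(np.float64(0.30000000000000004), False)
```

```bash
python3 - <<'E'
from sweep import *
for d in (.2,.1): bot.servo_line([*at(d),75.2],speed=30,until_force=20)
print(sweep(np.arange(0,-.36,-.03)))
E
```

```text
0.0  True [524.2   76.43  74.38] [-6.5 -0.2 14.3] 21.2
-0.03  True [523.91  78.42  74.33] [-5.9 -0.6 14.3] 21.6
-0.06  True [523.47  80.85  74.34] [-7.6 -2.  16.4] 22.1
-0.09 lat True [523.47  83.5   74.17] [-5.   0.  12.3] 22.5
(np.float64(-0.09), False)
```

```bash
sed -i 's/E0=np.array(\[523.6/E0=np.array([523.0/; s/until_force=15/until_force=25/' sweep.py; python3 - <<'E'
from sweep import *
print(sweep(np.arange(-.09,-.40,-.03)))
E
```

```text
-0.09  True [523.02  83.76  74.17] [-0.9 -0.  12.3] 23.0
-0.12  True [522.18  87.14  71.51] [-0.4  6.3 -0.4] 23.4
(np.float64(-0.12), True)
```

```bash
python3 - <<'E'
from sweep import *
for d in(-.13,-.14,-.12):
    x,y=at(d); bot.servo_line([x,y,71.3],speed=15,until_force=20)
    s=bot.read_state(); print("d",d,s["ee_pos"].round(2),s["ft_force"].round(1))
    r=bot.servo_line([x,y,60],speed=25,until_force=10)
    s=bot.read_state(); print(d,r,s["ee_pos"].round(2),s["ft_force"].round(1),s["clock"],s["grip_width"])
    if not r: break
E
```

```text
d -0.13 [522.01  87.4   71.18] [0.5 5.4 1.1]
-0.13 True [522.15  87.92  70.14] [0.6 5.4 0.2] 23.925 20.220591155719482
d -0.14 [521.84  87.78  71.19] [-0.5  2.6  0.2]
-0.14 True [522.08  88.49  69.16] [0.3 5.9 0.3] 24.425 20.079685563054948
d -0.12 [521.98  86.8   71.33] [-2.   8.7  1.6]
-0.12 True [522.21  87.6   70.28] [1.5 6.5 0.7] 25.0 19.92995343211972
```

```bash
python3 - <<'E'
from sweep import *
z=70
for d in(-.15,-.16,-.17,-.18):
    x,y=at(d); bot.servo_line([x,y,z],speed=15,until_force=20); s=bot.read_state(); print("d",d,s["ee_pos"].round(2),s["ft_force"].round(1))
    r=bot.servo_line([x,y,55],speed=25,until_force=12)
    s=bot.read_state(); print(d,r,s["ee_pos"].round(2),s["ft_force"].round(1),s["clock"],s["grip_width"])
    z=s["ee_pos"][2]
    if not r: break
E
```

```text
d -0.15 [522.03  88.6   69.88] [-0.2  2.2 -0.3]
-0.15 True [522.15  89.16  67.75] [0.9 4.2 0.1] 25.5333 19.991402398098156
d -0.16 [522.05  89.43  67.73] [ 1.5  2.  -0.6]
-0.16 False [521.96  89.8   54.39] [ 1.3  5.2 -1.8] 26.4417 20.395545980270022
```

```bash
python3 - <<'E'
from sweep import *
x,y=at(-.165)
r=bot.servo_line([x,y,42.5],speed=25,until_force=14); bot.dwell(.2); s=bot.read_state(); print(r,s["ee_pos"].round(2),s["ft_force"].round(1),s["clock"],s["grip_width"])
c=cam("wrist"); cv2.imwrite("pics/w5.png",c["image"])
E
```

```text
True [522.32  90.17  45.37] [-0.8  1.7  7. ] 27.0667 20.18656715433174
```

View pics/w5.png

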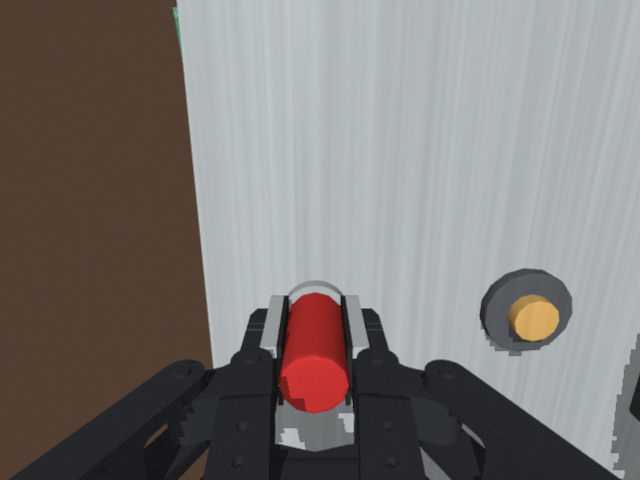

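The collar is at the plate, with the handle still in the jaws at (315,350). I release, retreat, and check the handle-top height.

```bash
python3 - <<'E'
from sweep import *
bot.move_gripper(45); s=bot.read_state(); e=s["ee_pos"]; print(e)
bot.servo_line([e[0],e[1],130],speed=80); bot.dwell(.3)
c=cam("wrist"); (b,st)=max(blobs(c,(0,170,60),(6,255,255),100)[0],key=lambda x:x[1][4]); print(b,st)
u,v=int(b[0]),int(st[1]+st[3]*.75)
print("top z",[pt(c,u+i,v+j).round(1).tolist() for i in(-4,4) for j in(-4,0,4)])
print("plate z",pt(c,u+60,v-40).round(1),pt(c,u-40,v-40).round(1),bot.read_state()["clock"],bot.read_state()["ft_force"])
cv2.imwrite("pics/w6.png",c["image"])
E
```

```text
[522.04656045  90.25313452  45.0641463 ]
[313.58378114 258.74743527] [ 294  228   42   61 2047]
top z [[520.3, 91.5, 106.6], [520.3, 89.2, 106.2], [520.3, 87.6, 107.7], [524.3, 91.7, 107.2], [524.3, 89.7, 107.6], [524.3, 87.2, 106.8]]
plate z [559.8  94.8  60.1] [499.1  95.3  60.4] 29.0333 [0.14568025 1.07309796 0.42167437]
```

View pics/w6.png

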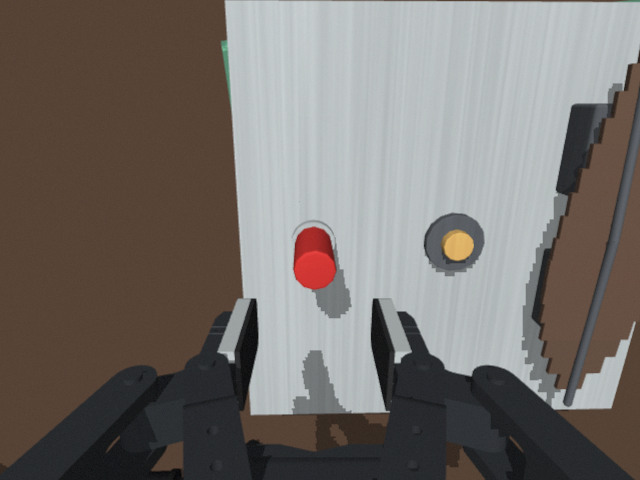

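The handle top is at z≈107, which is home. I'll tap it gently with closed fingertips to be sure it is fully seated, then back off and hand in.

```bash
python3 - <<'E'
from sweep import *
bot.move_gripper(0); r=bot.servo_line([522.4,90.2,74],speed=25,until_force=10); s=bot.read_state(); print(r,s["ee_pos"].round(2),s["ft_force"].round(1))
bot.servo_line([522.4,90.2,180],speed=100); bot.dwell(.5)
c=cam("wrist"); (b,st)=max(blobs(c,(0,170,60),(6,255,255),100)[0],key=lambda x:x[1][4])
v=int(st[1]+st[3]*.75); print("top z",np.mean([pt(c,int(b[0])+i,v+j)[2] for i in(-2,0,2) for j in(-2,0,2)]),bot.read_state()["clock"],bot.read_state()["ft_force"])
print(bot.finish_job())
E
```

```text
True [522.63  90.22  87.96] [-2.3 -0.3  7.7]
top z 107.01596591045723 32.7 [-0.48564576  0.07024881  0.84827951]
the job is handed in; nothing more can be done
None
```

The red locking pin is through both plates with its collar home (handle top measured at 107.0 mm, as expected), it has been released, and the job was handed in at about 33 s; the first grasp closed above the handle and had to be repeated, and the black and turquoise look-alikes fell over early on, apparently without the arm touching them.

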